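Hang the fish opener and turn the gadget carousel to the front

ROBOT

A 7-joint arm with a two-finger parallel gripper is mounted at the origin on the work surface. World frame = base frame: x ahead of the robot, y to its left, z up, the work surface at z = 0. Lengths are in m, angles in rad, forces in N, time in s.
With the tool pointing down it reaches from about 0.35 to 0.9 m from the base axis. Payload 7.2 kg.
Tool frame: the origin (TCP) lies on the centre line of the jaws, within the pads' length; the fingertips stand 22 mm ahead of it and the grasp point (between the pads) lies 3 mm ahead of it; z points along the fingers, y is the line along which they close (so a half turn about z gives the same grasp; the last joint's range is limited). The gripper opens to 88 mm and grips with 3 to 60 N. Pads are 20 mm wide; open, the fingers measure 115 mm over their backs; the gripper's body (75 mm by 178 mm) begins 61 mm behind the grasp point.
Start: joints at [-1.184, 0.411, -0.013, 1.596, 0.006, 1.134, -0.082], TCP at [0.275, 0.561, 0.245] pointing down, gripper open.
Joint ranges: [-2.95, 2.95], [-0.29, 1.99], [-1.47, 1.44], [0.14, 2.54], [-1.03, 4.17], [0.13, 1.85], [-2.86, 2.86]. Speed limits (rad/s): [2.39, 2.39, 3.01, 3.01, 3.14, 3.14, 3.14].

INTERFACE

Orientations are given as a unit quaternion [w, x, y, z].
In Python, from cell import r, gripper_to, kin, vision gives the robot as it stands. The module is installed in compiled form; this text tells all that it offers. Calls block until the motion is done:
- r.goto(position, orientation): joint-space move of the TCP to a pose.
- r.move_straight(position, v=0.15, orientation=None, f_stop=None): straight line of the TCP; orientation=None keeps the orientation; v is the mean speed in m/s. With f_stop (N) it stops when the force on the tool has changed by that much, and returns True; else False.
- r.movej(angles): joint-space move.
- gripper_to(opening, newtons=None): finger opening in m; newtons is the grip in N (None keeps the last); returns when the fingers have stopped.
- r.wait(seconds).
- kin.solve_ik(position, orientation): joint angles nearest the present ones, or None.
- r.read_state(): the state.
- vision.read_camera(name): name is "scene" or "top"; returns a dict with "img" (384x512x3 uint8, blue, green, red), "camera_matrix" (3x3 intrinsics, pixels), "R" (3x3) and "t" (3): a world point X has camera coordinates R X + t. Camera axes: x right, y down, z forward; pixel columns grow to the right and rows downward; lengths in m; the calibration is good to about 2 mm. A picture is of the moment at which its call begins. There is no depth.
A pose or a line that the arm cannot do raises r.PlanningError and nothing moves.
- r.job_done(): hands the job in; it is judged then, once.
The state is a dict: "t": time; "joint_pos": joint angles; "qd": joint speeds; "joint_efforts": joint torques, N m; "tool_pos": TCP position; "tool_rot": TCP orientation; "ft_force": force on the tool from outside, world axes, zero at the start; "wrist_torque": the same for the moment, N m; "grip_width": finger opening in m; "finger_force": force on a finger pad.
Only numpy, scipy, OpenCV 4.12 (cv2) and the standard library are available. Lean on these libraries where they do the work, as an engineer would, in place of code of your own. Each camera call takes 0.05 s, during which the arm holds its last target. There are 200 camera calls.

TASK

Take the blue fish bottle opener out of its maple block and hang it by the hole in its tail on the red-tipped peg of the revolving gadget carousel, and let go of it. Then turn the carousel until the red-tipped peg stands over the brass pointer on its base, and finish while still holding the carousel still there, because it turns back by itself when let go. Leave the other things in the tray and on the counter where they are.

Things in the scene. Friction and masses are not known exactly. Their poses are not given: they have to be found in the camera images.
- fish_eye (a point): Centre of the round 24 mm through hole in the tail of the blue fish opener, nose down, tail up. x: plate normal and hole axis (both faces alike); y: across the width; z: nose to tail (up). The tail is a tab 44 mm wide (y) and 44 mm tall centred here, with two fin points up to 32 mm above; its parallel side edges can be pinched across the width. Below it: 24 mm wide for 8 mm, then a round body 50 mm wide.
- peg_tip (a point): Centre of the red bead (12 mm diameter) on the outer end of the red-tipped peg, a 7 mm steel rod. x points level to the carousel's vertical axis, 105 mm away; z is up. From the bead the peg slopes down 15 degrees towards the axis, so what hangs on it cannot slip off. Two like pegs with black beads stand 120 degrees either side; one carries a fixed strainer spoon.
- knob (a point): Centre of the black round knob on top of the carousel, on its vertical axis: 32 mm diameter, 38 mm tall (19 mm above and below this point). Turning it turns the carousel. Below it is a column of at most 32 mm diameter. The pegs leave the column about 40 mm below this point and rise outward to 14 mm below it at their beads.
- carousel (a joint): Angle of the carousel on its stand, rad, growing counter-clockwise seen from above; 0 when the red-tipped peg is exactly over the brass pointer; starts between 0.8 and 1.4. Light friction (0.03 N m); a weak spring (0.06 N m per rad, at rest at 1.1 rad) turns it back from 0 when let go. Stops at -0.7 and 2.4.
- pointer (a point): Tip of the brass pointer that sticks out of the carousel's fixed round steel base (176 mm diameter), 106 mm from the carousel's axis, 18 mm above the counter. It marks the front; the base is fixed to the counter.
- fish: The blue enamelled fish bottle opener as a whole: loose steel plate 4 mm thick, 132 mm long, about 80 g; origin at the end of its nose, 100 mm below the tail hole's centre, same axes. Its lowest 30 mm stand in a slot (5.5 mm wide, 30 mm deep) of a 40 mm tall maple block fixed in the maple tray: lift it straight up by over 35 mm.
- bar_eye (a point): Plain steel bar opener with a similar hole, in a like maple block beside or opposite the fish's; this point is the centre of its hole, 100 mm above its foot, 22 mm below its top, 36 mm wide. Not to be moved.
- can_opener: Rotary can opener with black handles and a steel crank, lying in the maple tray, 160 x 62 x 32 mm; origin under its middle. Not to be moved.
- corkscrew: Walnut T-handle corkscrew lying in the tray, 120 x 82 x 20 mm; origin beside its handle. Not to be moved.
- pourer: Pewter wine pourer spout standing in the tray, 84 mm tall, 30 mm diameter; origin under it. Not to be moved.
- shaker: Glass salt shaker with a steel top on the counter, 75 mm tall, 42 mm diameter; origin under it. Not to be moved.
- ketchup: Red ketchup bottle on the counter, 150 mm tall, 54 mm diameter; origin under it. Not to be moved.
Things that resemble listed ones, but are neither listed nor needed, are in the scene too. Of the things like the fish, leave any that is green or pink; of the rest the smaller one is meant.

How it is judged:
By the outcome, as a careful person would: the job done as asked, in the order asked, and still so for the second after the job is handed in, while the arm keeps its last pose, push and grip.
It also fails if it takes over 54 s, if anything falls off the work surface, if the arm or the gripper's body presses on something with over 40 N, if the wrist force passes 120 N, or if a joint passes its speed limit or range.

## Working session

There is one attempt and no reset: what is moved stays moved. The work goes in short steps, each a Python script; the robot and the scene stay as the last script left them, time stands still between calls to the robot, and variables do not carry over. Pictures are saved under pics/ and viewed, at most 10 in all, crops included, and the job is handed in when it is done.

```bash
mkdir -p pics
python3 - <<'E'
from cell import r, vision
import cv2,numpy as np
for n in("scene","top"):
    c=vision.read_camera(n); cv2.imwrite(f"pics/{n}0.png",c["img"])
    np.savez(f"pics/{n}0.npz",**c)
    print(n,c["camera_matrix"].tolist(),c["R"].round(3).tolist(),(-c["R"].T@c["t"]).round(3))
print(r.read_state())
E
```

```text
scene [[426.2480171296181, 0.0, 252.60370626758197], [0.0, 426.2480171296181, 197.13091774350525], [0.0, 0.0, 1.0]] [[-0.656, 0.755, 0.022], [0.38, 0.355, -0.854], [-0.652, -0.552, -0.52]] [1.331 0.695 0.773]
top [[430.07913577343805, 0.0, 261.5295460958136], [0.0, 430.07913577343805, 200.55571384808195], [0.0, 0.0, 1.0]] [[-0.018, -1.0, 0.021], [-0.983, 0.013, -0.184], [0.184, -0.024, -0.983]] [0.368 0.047 1.284]
{'t': 0.1, 'joint_pos': array([-1.1841901 ,  0.41181405, -0.01271826,  1.59694406,  0.00560792,
        1.134291  , -0.08222158]), 'qd': array([-0.00029084, -0.00138189,  0.00138506, -0.00200516, -0.00032272,
        0.00057086, -0.00119667]), 'joint_efforts': array([ 2.77697887e-03, -5.89099073e+01,  6.43946361e-01, -2.91707665e+01,
       -5.37317642e-02,  1.45301200e-02,  5.32162721e-05]), 'tool_pos': array([0.27440368, 0.56107817, 0.24390343]), 'tool_rot': array([-1.08674207e-04,  2.25442538e-01,  9.74256207e-01, -7.02025790e-04]), 'ft_force': array([ 0.38307219, -0.27603683, -0.18909898]), 'wrist_torque': array([ 0.0063408 ,  0.01904242, -0.01937288]), 'finger_force': 0.0, 'grip_width': 0.08799574945768128}
```

View pics/scene0.png

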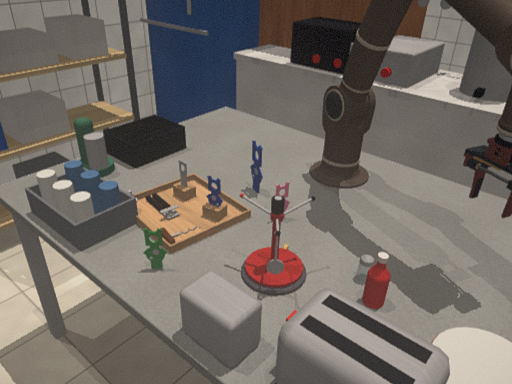

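View pics/top0.png

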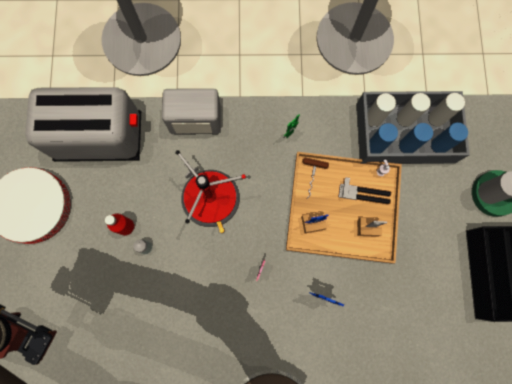

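The scene view shows the blue fish in its block at about (214,190), a bigger blue one at (257,165), and the carousel knob at (278,203) with the red bead near (242,195). In the top view the red bead is at (247,177), the knob at (202,182), the pointer at (221,228) and the fish at (317,217). I'll make enlarged crops to get exact pixels.

Run:
```python
import cv2,numpy as np
t=cv2.imread("pics/top0.png");s=cv2.imread("pics/scene0.png")
a=cv2.resize(t[140:270,165:405],None,fx=3.3,fy=3.3,interpolation=cv2.INTER_CUBIC)
cv2.imwrite("pics/topc.png",a[:,:800])
a=cv2.resize(s[150:300,150:340],None,fx=4,fy=4,interpolation=cv2.INTER_CUBIC)
cv2.imwrite("pics/scenec.png",a)
```

```text
(no output)
```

View pics/topc.png

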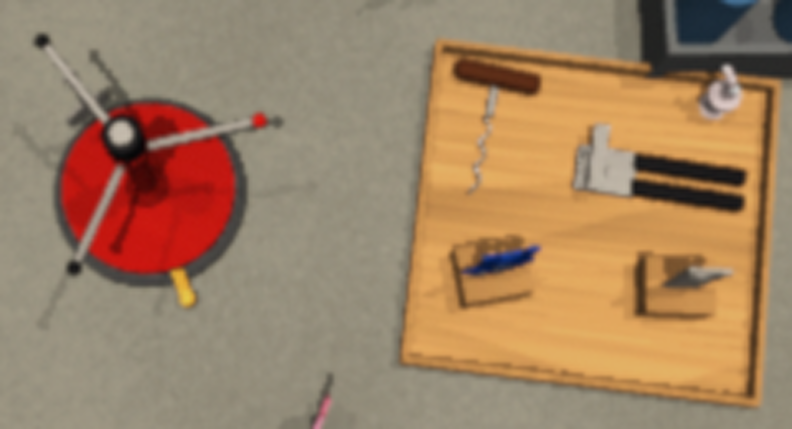

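View pics/scenec.png

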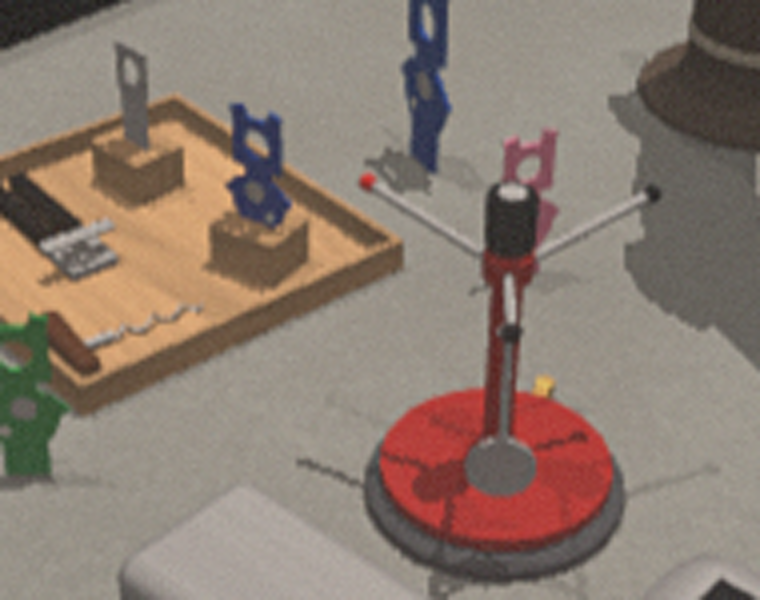

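The crops give, in full-image pixels: red bead at top (243.8,176.4) and scene (242,195.2); knob top at top (201.7,179.7) and scene (278.2,197.5); pointer tip at top (221.7,231.5); fish tail hole at scene about (214,186). The spoon hangs on the peg nearest the scene camera. Next I triangulate these and mask the fish.

```bash
cat > h.py <<'E'
import numpy as np,cv2
def ray(c,p):
    d=c["R"].T@np.linalg.inv(c["camera_matrix"])@[p[0],p[1],1.]
    return -c["R"].T@c["t"],d/np.linalg.norm(d)
def plane(c,p,z):
    o,d=ray(c,p); return o+d*(z-o[2])/d[2]
def tri(c1,p1,c2,p2):
    A=0;b=0;R=[ray(c1,p1),ray(c2,p2)]
    for o,d in R:
        M=np.eye(3)-np.outer(d,d);A=A+M;b=b+M@o
    X=np.linalg.solve(A,b); return X,[round(1e3*np.linalg.norm(np.cross(X-o,d)),1) for o,d in R]
def proj(c,X):
    q=c["camera_matrix"]@(c["R"]@X+c["t"]); return q[:2]/q[2]
E
python3 - <<'E'
from h import *
T=dict(np.load("pics/top0.npz"));S=dict(np.load("pics/scene0.npz"))
np.set_printoptions(precision=4,suppress=True)
def mask(c,box,lo,hi):
    x0,y0,x1,y1=box;h=cv2.cvtColor(c["img"],cv2.COLOR_BGR2HSV);m=cv2.inRange(h,lo,hi);o=np.zeros_like(m);o[y0:y1,x0:x1]=m[y0:y1,x0:x1];return o
for n,c,b in(("bead top",T,(240,172,252,182)),("bead sc",S,(236,190,248,200))):
    m=mask(c,b,(0,150,90),(6,255,255));v=np.argwhere(m)[:,::-1];print(n,v.mean(0),len(v))
print("bead",tri(T,(243.8,176.4),S,(242,195.2)))
print("knobtop",tri(T,(201.7,179.7),S,(278.2,197.5)))
print("black",tri(T,(177.7,152.4),S,(277.7,233)),tri(T,(187.4,221.2),S,(313,198.2)))
print("pointer",plane(T,(221.7,231.5),.018),plane(S,(286.5,246.5),.018))
# base disc centre from ellipse
for n,c,b in(("top",T,(303,208,332,228)),("sc",S,(204,172,224,208))):
    m=mask(c,b,(105,110,30),(130,255,255));v=np.argwhere(m)[:,::-1].astype(np.float32)
    print(n,len(v),v.min(0),v.max(0),cv2.minAreaRect(v))
    cs,h=cv2.findContours(m,cv2.RETR_CCOMP,cv2.CHAIN_APPROX_NONE)
    for q,hh in zip(cs,h[0]):
        if len(q)>3: print(len(q),hh[3],q.reshape(-1,2).mean(0))
    x0,y0,x1,y1=b
    for row in m[y0:y1,x0:x1]: print("".join("#" if k else "." for k in row))
E
```

```text
bead top [243.2143 176.2143] 14
bead sc [241.1667 194.8333] 6
bead (array([0.6329, 0.0664, 0.2069]), [np.float64(1.5), np.float64(1.5)])
knobtop (array([0.6183, 0.171 , 0.237 ]), [np.float64(1.6), np.float64(1.6)])
black (array([0.6996, 0.2364, 0.2068]), [np.float64(0.7), np.float64(0.7)]) (array([0.5191, 0.2093, 0.2065]), [np.float64(1.1), np.float64(1.1)])
pointer [0.5141 0.1353 0.018 ] [0.5229 0.1435 0.018 ]
top 57 [309. 215.] [326. 222.] ((317.4529724121094, 218.28822326660156), (3.579353094100952, 18.11369514465332), 77.47119140625)
36 -1 [317.4722 218.3889]
.............................
.............................
.............................
.............................
.............................
.............................
.............................
.......................#.....
..................#####......
............###########......
.........#############.......
........############.........
.......#########.............
......#####..................
......#......................
.............................
.............................
....................
[... 298 characters left out ...]
.......
....................
.....#..............
......#.............
....................
.......#......#.....
........####...#....
..........##........
....................
....................
.....#..............
....................
....................
.......#............
........#...........
........##..........
.............#......
....................
....................
....................
....................
....................
....................
....................
....................
...............#....
....................
.................#..
....................
....................
....................
....................
....................
....................
```

Run:
```python
from h import *
T=dict(np.load("pics/top0.npz"));S=dict(np.load("pics/scene0.npz"))
np.set_printoptions(precision=4,suppress=True)
for n,c,(x0,y0,x1,y1) in(("top",T,(300,208,332,228)),("sc",S,(204,172,226,210))):
    i=c["img"].astype(int);d=(i[...,0]-i[...,2])[y0:y1,x0:x1]
    print(n,"origin",x0,y0)
    for k,row in enumerate(d): print(k+y0,"".join("#" if q>30 else "+" if q>10 else "." for q in row))
for L,Rr in (((308.5,221),(327,215.2)),):
    a=tri(T,L,S,(219.5,180));b=tri(T,Rr,S,(209.3,177));print(a,b)
for z in(.11,.12,.13,.14,.15,.16):
    a=plane(S,(219.5,180),z);b=plane(S,(209.3,177),z);print(z,np.linalg.norm(a-b),proj(T,a),proj(T,b))
```

```text
top origin 300 208
208 ................................
209 ................................
210 ................................
211 ................................
212 ................................
213 ................................
214 ................................
215 .........................###....
216 ..................++######+.....
217 ............++############......
218 ...........+#############+......
219 ...........############+........
220 ..........+########+............
221 ........######+++...............
222 .......+##+.....................
223 ................................
224 ................................
225 ................................
226 ................................
227 ................................
sc origin 204 172
172 ......................
173 ......................
174 ......................
175 ......................
176 ...+###...............
177 ....+##+..............
178 ....+++#.....##.......
179 ....+#+##+...###......
180 ....++++####++##+.....
181 .....##+++###+++......
182 .....##+..++++++......
183 .....#++...++#++......
[... 540 characters left out ...]

204 .........+++..+#......
205 ..............++......
206 ......................
207 ......................
208 ......................
209 ......................
(array([ 0.5284, -0.1106,  0.1403]), [np.float64(5.5), np.float64(5.5)]) (array([ 0.5385, -0.1553,  0.1398]), [np.float64(2.1), np.float64(2.1)])
0.11 0.038861104067218495 [325.2151 234.0719] [338.809  230.8291]
0.12 0.03827483674812744 [320.9399 229.1242] [334.4268 225.9192]
0.13 0.03768856942903642 [316.6074 224.1102] [329.9857 220.9433]
0.14 0.03710230210994524 [312.2166 219.0287] [325.4847 215.9002]
0.15 0.036516034790854184 [307.7662 213.8782] [320.9223 210.7885]
0.16 0.03592976747176325 [303.2551 208.6573] [316.2975 205.6068]
```

```bash
cat >> h.py <<'E'
from scipy.spatial.transform import Rotation as Ro
def q(a): # tool down, closing line at azimuth a
    y=np.array([np.cos(a),np.sin(a),0]);z=np.array([0,0,-1.]);M=np.c_[np.cross(y,z),y,z]
    return Ro.from_matrix(M).as_quat()[[3,0,1,2]]
E
python3 - <<'E'
from h import *
from cell import r,gripper_to,kin,vision
np.set_printoptions(precision=3,suppress=True)
T=dict(np.load("pics/top0.npz"));S=dict(np.load("pics/scene0.npz"))
e=plane(S,(213.7,185.5),.11);print("eye by hole",e)
a=tri(T,(312.2,219),S,(219.5,180))[0];b=tri(T,(325.5,215.9),S,(209.3,177))[0];print("tips mid",(a+b)/2,np.degrees(np.arctan2(*(a-b)[1::-1])))
ax=np.array([.6172,.1707]);be=np.array([.6329,.0664]);u=be-ax;ph=np.arctan2(u[1],u[0])
fa=np.arctan2(*(a-b)[1::-1])
for k in(0,np.pi):
    print("grasp",kin.solve_ik([.533,-.133,.116],q(fa+k)),"hang",kin.solve_ik([.642,.007,.21],q(ph+np.pi/2+k)))
    print(" knob",kin.solve_ik([*ax,.23],q(ph+np.pi/2+k)),kin.solve_ik([*ax,.23],q(ph+np.pi/2+k-1.39)))
E
```

```text
eye by hole [ 0.53  -0.143  0.11 ]
tips mid [ 0.534 -0.135  0.14 ] 102.30140474813663
grasp [-0.194  0.46   0.459  1.935 -0.275  0.808  2.2  ] hang [-0.494  0.518  0.594  1.622 -0.317  1.099  0.334]
 knob [-0.61   0.463  0.378  1.594 -0.184  1.12  -0.039] [-0.754  0.495  0.593  1.604 -0.297  1.134 -1.33 ]
grasp [-0.42   0.537  0.782  1.949 -0.497  0.857 -0.729] hang [-0.818  0.794  1.251  1.642 -0.781  1.294 -2.416]
 knob [ 0.389  0.773 -1.24   1.521  0.738  1.378  2.384] [-0.388  0.448  0.059  1.577 -0.029  1.117  1.58 ]
```

Run:
```python
from h import *
from cell import r,gripper_to,kin,vision
np.set_printoptions(precision=4,suppress=True)
Q=q(np.radians(102.3));x,y=.5325,-.138
p=r.read_state()["tool_pos"]
r.move_straight([p[0],p[1],.40],v=.3)
r.goto([x,y,.34],Q)
r.move_straight([x,y,.20],v=.2)
c=vision.read_camera("scene");print(proj(c,np.array([x,y,.11])))
i=c["img"];cv2.imwrite("pics/g1.png",cv2.resize(i[110:230,140:290],None,fx=4,fy=4,interpolation=cv2.INTER_CUBIC))
t=vision.read_camera("top")["img"];cv2.imwrite("pics/g1t.png",t)
s=r.read_state();print(s["t"],s["tool_pos"],s["joint_pos"])
```

```text
[214.2003 186.4247]
4.3583 [ 0.5333 -0.1383  0.2013] [-0.4181  0.3964  0.7648  1.8682 -0.3234  1.0023  2.2699]
```

View pics/g1.png

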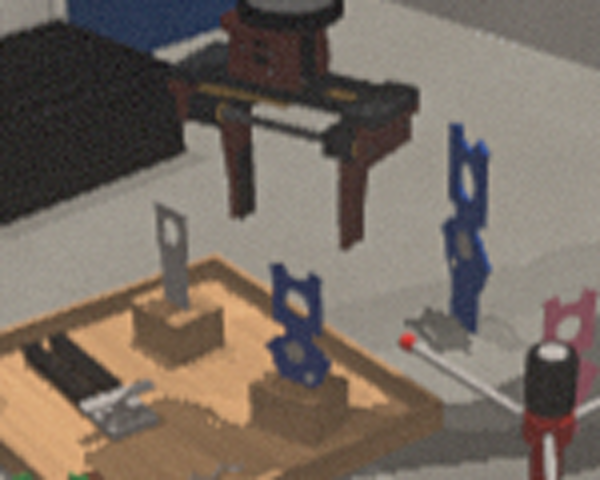

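The open jaws (fingers at crop (243,215) and (350,247)) are centred over the fish tail at (298,300), and the closing line matches its width. Descending, gripping and lifting next.

Run:
```python
from h import *
from cell import r,gripper_to,kin,vision
np.set_printoptions(precision=4,suppress=True)
x,y=.5325,-.138
print(r.move_straight([x,y,.117],v=.12,f_stop=6))
gripper_to(.030,25)
s=r.read_state();print(s["grip_width"],s["ft_force"],s["finger_force"],s["tool_pos"])
if s["grip_width"]>.038:
    r.move_straight([x,y,.30],v=.12)
    s=r.read_state();print(s["t"],s["grip_width"],s["ft_force"],s["tool_pos"])
    for n in("scene","top"):
        c=vision.read_camera(n);np.savez(f"pics/{n}2.npz",**c)
        pr=proj(c,s["tool_pos"]).round().astype(int);print(n,pr)
        if n=="scene":
            i=c["img"];y0=max(pr[1]-45,0);cv2.imwrite("pics/l1.png",cv2.resize(i[y0:y0+110,pr[0]-60:pr[0]+60],None,fx=5,fy=5,interpolation=cv2.INTER_CUBIC));print(pr[0]-60,y0)
```

```text
False
0.04438780951324597 [0.7278 0.049  1.7711] 25.00016663846054 [ 0.5326 -0.1378  0.117 ]
7.6583 0.04418038060911634 [ 0.2684 -0.1788 -0.6686] [ 0.5322 -0.1379  0.2994]
scene [213 129]
153 84
top [331 208]
```

View pics/l1.png

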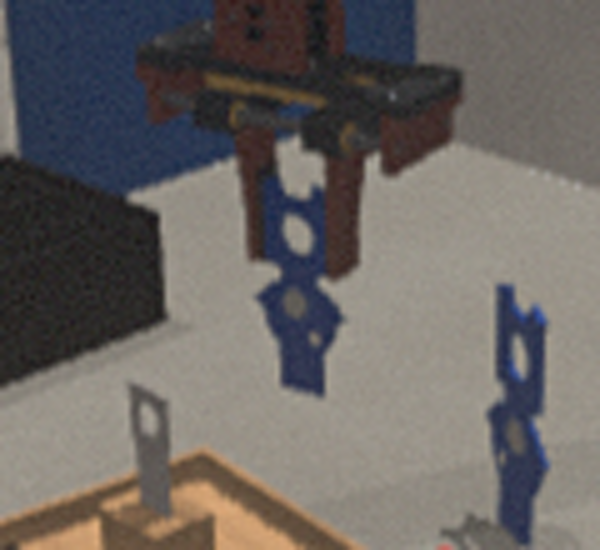

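The fish is held. Its hole shows at crop (298,233), full image (212.6,130.6), which puts it about 5 mm below the TCP and centred. Moving to 50 mm outside the red bead and comparing the two there.

```bash
cat >> h.py <<'E'
AX=np.array([.6172,.1707]);BE=np.array([.6329,.0664,.207]);U=(BE[:2]-AX)/np.linalg.norm(BE[:2]-AX);PH=np.arctan2(U[1],U[0])
E
python3 - <<'E'
from h import *
from cell import r,gripper_to,kin,vision
np.set_printoptions(precision=4,suppress=True)
Q=q(PH+np.pi/2)
p=BE[:2]+.045*U
r.goto([*p,.31],Q)
r.move_straight([*p,.2125],v=.12)
s=r.read_state();print(s["t"],s["grip_width"],s["ft_force"],s["tool_pos"],s["joint_pos"])
for n in("scene","top"):
    c=vision.read_camera(n);np.savez(f"pics/{n}3.npz",**c)
    print(n,proj(c,s["tool_pos"]-[0,0,.0055]),"bead",proj(c,BE))
    if n=="scene": cv2.imwrite("pics/h1.png",cv2.resize(c["img"][150:270,180:320],None,fx=5,fy=5,interpolation=cv2.INTER_CUBIC))
E
```

```text
10.2167 0.04453699048099138 [-0.3556 -0.0483 -0.3733] [0.64   0.0216 0.2133] [-0.7683  0.6624  1.0434  1.6399 -0.6074  1.198   0.5628]
scene [226.9225 189.806 ] bead [241.4069 195.0647]
top [260.6995 173.7875] bead [243.3553 176.7553]
```

View pics/h1.png

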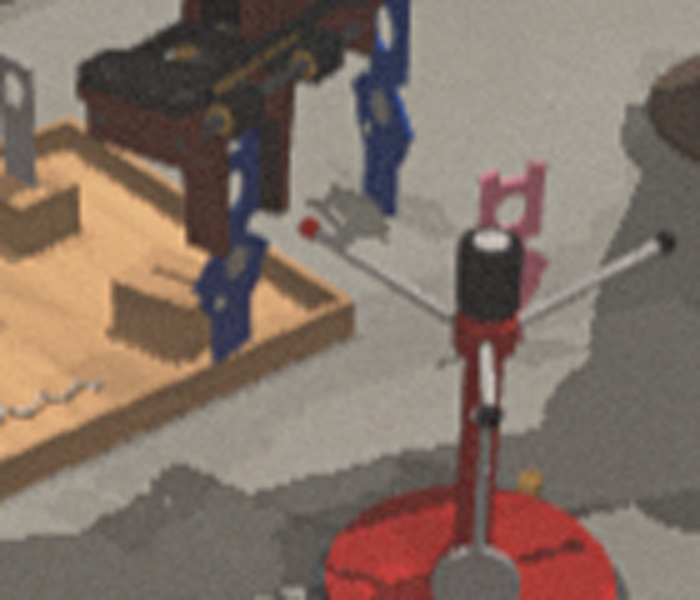

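Run:
```python
from h import *
S=dict(np.load("pics/scene3.npz"));S2=dict(np.load("pics/scene2.npz"))
t3=np.array([.64,.0216,.2133]);t2=np.array([.5322,-.1379,.2994])
for d in(0,.003,.006,.009):
    print(d,"now nose",proj(S,t3-[0,0,d+.1]),"eye",proj(S,t3-[0,0,d]),"lift nose",proj(S2,t2-[0,0,d+.1]),"eye",proj(S2,t2-[0,0,d]))
for c,(x0,y0,x1,y1) in((S,(214,172,236,226)),(S2,(203,118,224,166))):
    i=c["img"].astype(int);d=(i[...,0]-i[...,2])[y0:y1,x0:x1]
    print(x0)
    for k,row in enumerate(d): print(k+y0,"".join("#" if v>30 else "+" if v>10 else "." for v in row))
```

```text
0 now nose [227.23014681 219.62821077] eye [226.89777671 187.96985342] lift nose [213.56291379 160.55476675] eye [212.68202736 129.32355156]
0.003 now nose [227.23966022 220.53436559] eye [226.90819896 188.96257552] lift nose [213.58823495 161.45251067] eye [212.70953906 130.29895992]
0.006 now nose [227.24914822 221.43810064] eye [226.91859207 189.95252321] lift nose [213.61349448 162.34806969] eye [212.73698098 131.271894  ]
0.009 now nose [227.25861092 222.33942562] eye [226.92895619 190.93970812] lift nose [213.63869261 163.24145179] eye [212.76435338 132.24236321]
214
172 ......................
173 ......................
174 ......................
175 ......................
176 ...............+++....
177 ..............+##+....
178 ..............###+....
179 ..............###+....
180 ............+##+#+....
181 ............+#++++....
182 ............+#++#+....
183 ............++++#+....
184 ..............++++....
185 ...............#++....
186 ...............+++....
187 ...............##+....
188 ..............++++....
189 ..............++++....
190 .............+##++....
191 ...
[... 1489 characters left out ...]
39 ......+######+.......
140 ....++#######+.......
141 ...+###+++###+.......
142 ..+####...+###+......
143 .+####+....+###+.....
144 ..++##+....+####+....
145 ...+##+....+#+###+...
146 ...+##+....+#####+...
147 ...+###++.++######+..
148 ...+++###########+...
149 ....+###########+....
150 .....######+.++#+....
151 .....+###+#+..+#+....
152 ......+#+##+..++.....
153 ......+##+##++#+.....
154 ......+##++###+......
155 ......+##+####+......
156 ......+##+##+#+......
157 ......+#+##+##+......
158 ......+##+#+##+......
159 ......+####+##+......
160 .......+#+#++#+......
161 .........++++#+......
162 .............++......
163 .....................
164 .....................
165 .....................
```

The bead sits at (241.8,195.6), as predicted. The hole, half hidden by a finger, fits the 5 mm offset. Threading onto the peg with force stops.

Run:
```python
from h import *
from cell import r,gripper_to,kin,vision
np.set_printoptions(precision=4,suppress=True)
d=.005
def P(s,dz=0): # s: distance along radius outward of bead
    z=BE[2]+(s*np.tan(np.radians(15)) if s<0 else 0)
    return [*(BE[:2]+s*U),z+d+dz]
ok=not r.move_straight(P(-.004),v=.08,f_stop=4)
if ok: ok=not r.move_straight(P(-.042),v=.08,f_stop=4)
s=r.read_state();print(ok,s["t"],s["grip_width"],s["ft_force"],s["tool_pos"],P(-.042))
if ok:
    h=r.move_straight(P(-.042,-.012),v=.03,f_stop=2.5)
    s=r.read_state();print("lower",h,s["ft_force"],s["tool_pos"])
c=vision.read_camera("scene");np.savez("pics/scene4.npz",**c)
cv2.imwrite("pics/k1.png",cv2.resize(c["img"][150:270,200:340],None,fx=5,fy=5,interpolation=cv2.INTER_CUBIC))
```

```text
True 11.725 0.04446618196947337 [ 0.4742  0.2025 -1.0738] [0.6266 0.108  0.2007] [np.float64(0.6266482828125863), np.float64(0.10793210844886877), np.float64(0.20074613391789284)]
lower True [0.0499 0.6395 3.9168] [0.627  0.1074 0.191 ]
```

View pics/k1.png

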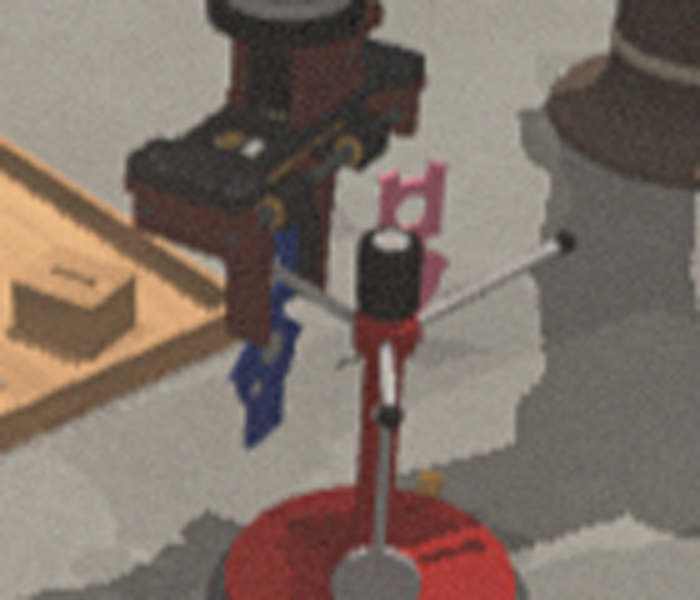

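The peg enters the plate at crop (280,270), and lowering met contact after 9.7 mm, as expected for the hole's rim resting on the peg. Releasing and backing off upward.

Run:
```python
from h import *
from cell import r,gripper_to,kin,vision
np.set_printoptions(precision=4,suppress=True)
gripper_to(.06);gripper_to(.088)
p=r.read_state()["tool_pos"]
print(r.move_straight([p[0],p[1],.33],v=.15,f_stop=6))
r.wait(.3)
s=r.read_state();print(s["t"],s["ft_force"],s["tool_pos"],s["joint_pos"])
a=vision.read_camera("scene");np.savez("pics/scene5.npz",**a)
# clear the top view a little for the picture
r.goto([.50,.12,.36],q(PH+np.pi/2))
b=vision.read_camera("top");np.savez("pics/top5.npz",**b)
A=cv2.resize(a["img"][150:270,200:340],None,fx=4,fy=4,interpolation=cv2.INTER_CUBIC)[:,:400]
B=cv2.resize(b["img"][135:255,160:260],None,fx=4,fy=4,interpolation=cv2.INTER_CUBIC)
cv2.imwrite("pics/m1.png",np.hstack([A,B]))
```

```text
False
14.6167 [-0.0071 -0.3822  0.3547] [0.6263 0.1078 0.3295] [-0.9485  0.5727  1.1344  1.4964 -0.5204  1.4051  0.3597]
```

View pics/m1.png

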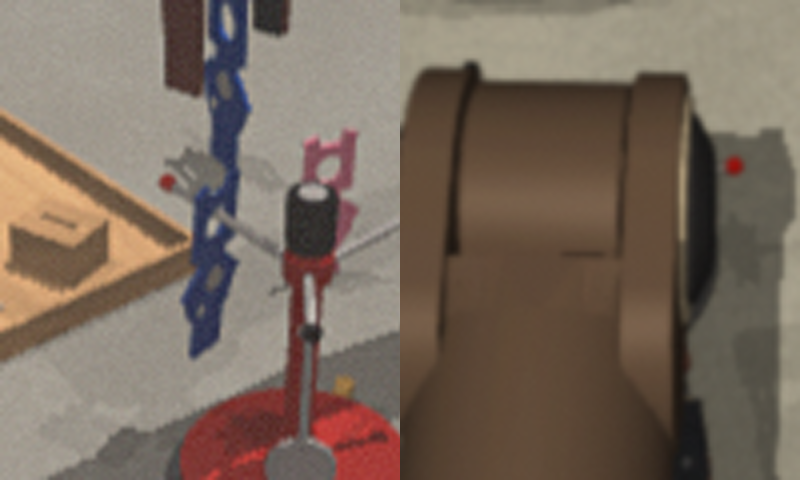

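The fish hangs free on the peg at crop (208,225), and the red bead is unchanged at top (243.8,176.3). Next I get the pointer azimuth from its brass mask, grip the knob and turn it.

Run:
```python
from h import *
from cell import r,gripper_to,kin,vision
np.set_printoptions(precision=4,suppress=True)
T=dict(np.load("pics/top0.npz"))
h=cv2.cvtColor(T["img"],cv2.COLOR_BGR2HSV);m=cv2.inRange(h,(18,120,120),(35,255,255));
v=np.argwhere(m[218:238,212:230])[:,::-1]+[212,218]
w=np.array([plane(T,p,.015)[:2]-AX for p in v]);az=np.arctan2(w.mean(0)[1],w.mean(0)[0]);print(len(v),v.mean(0),np.degrees(az),np.linalg.norm(w,axis=1).max())
# base centre from grey+red disc for check
tip=plane(T,(221.7,231.5),.018)[:2]-AX;print("tip az",np.degrees(np.arctan2(tip[1],tip[0])))
print("carousel angle est",PH-(az))
np.save("pics/az.npy",az)
r.goto([*AX,.34],q(PH+np.pi/2))
print(r.move_straight([*AX,.230],v=.12,f_stop=6))
gripper_to(.025,40)
s=r.read_state();print(s["t"],s["grip_width"],s["ft_force"],s["tool_pos"],s["joint_pos"])
```

```text
55 [220.2    227.0182] -160.99800768758766 0.11140587753823375
tip az -161.04556361912145
carousel angle est 1.3885546254710903
False
17.8833 0.031262431108195696 [ 9.1538  1.5881 -5.2465] [0.619 0.171 0.23 ] [-0.9973  0.6352  1.0273  1.6182 -0.572   1.2148  0.2975]
```

Run:
```python
from h import *
from cell import r,gripper_to,kin,vision
np.set_printoptions(precision=4,suppress=True)
az=float(np.load("pics/az.npy"));A2=np.array([.6192,.1711])
r.move_straight([*A2,.230],v=.05)
s=r.read_state();print(s["ft_force"])
for f in np.linspace(0,1,8)[1:]:
    r.move_straight([*A2,.230],v=.05,orientation=q(PH+np.pi/2+f*(az-PH)))
    s=r.read_state();print(round(s["t"],2),s["ft_force"],s["wrist_torque"][2].round(3),s["grip_width"])
r.wait(.3)
s=r.read_state();M=Ro.from_quat(s["tool_rot"][[1,2,3,0]]).as_matrix()
print(s["tool_pos"],"yaw-90",np.degrees(np.arctan2(M[1,1],M[0,1]))-90,np.degrees(az),s["joint_pos"])
B=np.array([*(AX+.1055*np.array([np.cos(az),np.sin(az)])),.207])
for n in("scene","top"):
    c=vision.read_camera(n);np.savez(f"pics/{n}6.npz",**c);print(n,"bead pred",proj(c,B),"pointer",proj(c,np.array([*(AX+.106*np.array([np.cos(az),np.sin(az)])),.018])))
    if n=="scene":a=cv2.resize(c["img"][150:270,230:330],None,fx=4,fy=4,interpolation=cv2.INTER_CUBIC)
    else:b=cv2.resize(c["img"][150:270,170:270],None,fx=4,fy=4,interpolation=cv2.INTER_CUBIC)
cv2.imwrite("pics/n1.png",np.hstack([a,b]))
```

```text
[-0.541  -0.8399  0.3482]
18.48 [-1.3212 -0.6907  1.15  ] -0.049 0.03156587135908832
18.83 [-1.8549 -0.7648  1.8501] -0.032 0.03144409060721224
19.18 [-3.4382 -1.2471  2.5575] -0.025 0.031125405047000603
19.53 [-4.6799 -1.0759  2.5015] 0.026 0.031434076208496316
19.88 [-5.9938 -0.0866  3.926 ] 0.013 0.031334268598062334
20.23 [-5.6323  0.2701  3.8626] 0.049 0.031166359372293662
20.58 [-5.192  -0.1685  4.5328] 0.045 0.031231250486928902
[0.6187 0.1712 0.23  ] yaw-90 -160.64804839304267 -160.99800768758766 [-1.0987  0.8293  1.3412  1.6198 -0.8227  1.37   -0.881 ]
scene bead pred [290.1205 187.9794] pointer [285.7234 244.4982]
top bead pred [216.0316 221.6423] pointer [221.3911 230.5205]
```

View pics/n1.png

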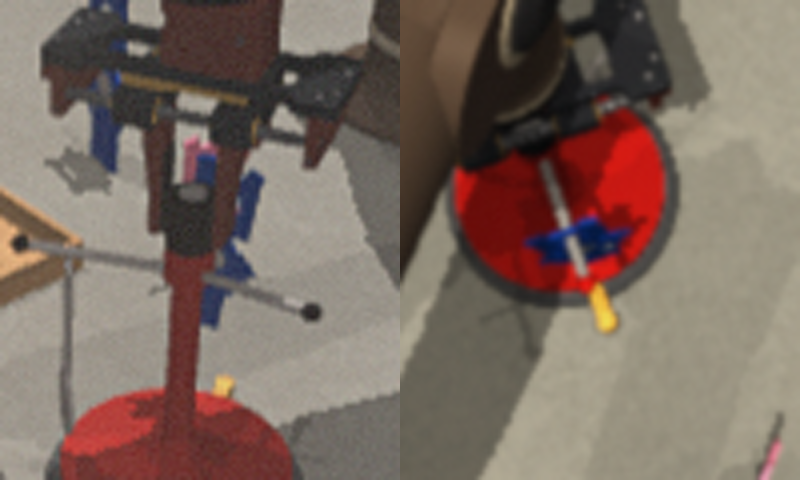

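The fish is still on the peg. In the top view the peg runs from crop (547,165) to (582,272), just above the brass pointer at (605,320). In the scene view the black beads are at (307.8,228) and (235,210.8). I'll use those to check the angle.

Run:
```python
from h import *
T=dict(np.load("pics/top6.npz"));S=dict(np.load("pics/scene6.npz"));S0=dict(np.load("pics/scene0.npz"))
az=float(np.load("pics/az.npy"))
def bl(c,p):
    x,y=np.round(p).astype(int);g=cv2.cvtColor(c["img"],cv2.COLOR_BGR2GRAY)[y-5:y+6,x-5:x+6].astype(float)
    w=np.clip(60-g,0,None);Y,X=np.mgrid[y-5:y+6,x-5:x+6];return (w*X).sum()/w.sum(),(w*Y).sum()/w.sum()
A=lambda v:np.degrees(np.arctan2(v[1],v[0]))
for c,ps in((S0,((277.7,233),(313,198.2))),(S,((307.8,228),(235,210.8)))):
    for p in ps:
        b=bl(c,p);v=plane(c,b,.2067)[:2]-AX;print(np.round(b,2),"az",A(v),"r",np.linalg.norm(v))
print("target az",np.degrees(az),"±120:",np.degrees(az)+120,np.degrees(az)+240, "start",np.degrees(PH))
# peg centre line in top view: bright steel pixels
i=T["img"].astype(int);pts=[]
for y in range(192,220):
    row=i[y,203:222];w=np.clip(row[:,0]-60,0,None)*((row.max(1)-row.min(1))<60)
    if w.sum()>100: pts.append((203+(w*np.arange(19)).sum()/w.sum(),y))
print(np.round(pts,1).tolist())
for d in(-.06,-.03,0,.03,.06):
    print(d,[proj(T,np.array([*(AX+rr*np.array([np.cos(az+d),np.sin(az+d)])),.207-(.105-rr)*.268])).round(1).tolist() for rr in(.035,.06,.095,.105)])
```

```text
[276.89 233.41] az 37.97179706938136 r 0.10702742022356251
[313.06 198.14] az 158.167026219041 r 0.10637405460524416
[307.52 227.95] az 79.23264426604585 r 0.106381436732416
[234.66 210.25] az -40.795422575518415 r 0.1048675881991258
target az -160.99800768758766 ±120: -40.99800768758766 79.00199231241234 start -81.43968802472548
[[209.9, 202.0], [210.0, 203.0], [211.1, 204.0], [211.4, 205.0], [211.5, 206.0], [213.5, 208.0], [211.8, 209.0], [212.4, 210.0], [213.5, 211.0], [213.4, 212.0], [213.4, 213.0], [213.7, 214.0], [214.4, 215.0], [214.8, 216.0], [214.9, 217.0]]
-0.06 [[207.0, 197.5], [209.3, 206.2], [212.6, 218.6], [213.6, 222.2]]
-0.03 [[207.4, 197.4], [210.0, 206.0], [213.7, 218.3], [214.8, 221.9]]
0 [[207.8, 197.2], [210.7, 205.7], [214.8, 217.9], [216.0, 221.5]]
0.03 [[208.2, 197.1], [211.3, 205.5], [215.8, 217.5], [217.1, 221.0]]
0.06 [[208.6, 196.9], [212.0, 205.2], [216.9, 217.1], [218.3, 220.5]]
```

Run:
```python
from cell import r
print(r.job_done())
```

```text
the job is handed in; nothing more can be done
None
```

The blue fish hangs by its tail hole on the red-tipped peg, released, and the gripper is holding the carousel with that peg over the brass pointer, about 0.2° off by the camera check; the job was handed in at about 21 s of the 54 s.

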